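# Set the mitre guide to 45 degrees and load the trunking

## Task

Get the mitre guide ready for a corner cut. Pull up the red index ring, swing the yellow arm from the square notch to the 45-degree notch on your left (+y) and let the spring pin drop fully home in it; and slide the white trunking along the fence until its open end touches the blue length stop, lying flat on the bed and flush against the fence. Leave the rest of the bench as it is.

Things in the scene. Friction and masses are not known exactly. Their poses are not given: they have to be found in the camera images.
- mitre_base: Trunking mitre guide, fixed to the bench. Origin on the bench top under its vertical swing axis; x points away from the worker, y to the worker's left along the bed. Aluminium bed: y -230 to 230, x -50 to 35 mm, top at z 40 mm. Fence in two halves (|y| 40 to 230 mm, receding by up to 5 mm inside 72 mm), 12 mm thick, top at z 80 mm; its face is the plane x = 0, looking to -x.
- left_notch (a point): The 45-degree left notch, at the rail's top (26 mm above the bench). The steel quadrant rail in front of the bed, radius 165 mm about the swing axis, has three notches, marked red on its rim: square (in mitre_base -x) and 45 degrees either side. Between notches the pin rides on the rail, 9 mm up.
- swing_arm (a joint): Angle (rad) of the yellow arm about the swing axis: 0 = square, pointing to mitre_base -x; positive = towards mitre_base +y; left notch +0.785; end stops +-0.873. The ring stands at mitre_base (-165 cos a, 165 sin a) mm. Pivot friction 0.25 N m; 0.012 rad of play when locked. Beam 30 mm wide, top z 39.5 mm. On it dark saw-guide posts 108 mm from the axis, 12 x 25 mm, top z 90 mm.
- index_pin (a joint): Lift (m) of the spring index pin in the arm: 0 = fully home, 0.009 = riding on the rail, 0.016 = fully up. The spring presses it down with 4 N at 0 and 8 N at 0.016: let go over a notch it drops in; let go between notches it rides on the rail and snaps in when the arm is pushed on to a notch (10 mm pin with a rounded tip, 14 mm notch). Lift it above 0.010 to leave a notch.
- ring_centre (a point): Centre of the red pull ring on the index pin, 92 mm above the bench when home. The ring stands upright in the vertical plane of the arm and turns with it: 52 mm outside, 28 mm hole, round bar 12 mm thick; pinch it from above across the 12 mm, along the arm's sideways direction. It moves only up and down on the arm. The barrel under it (26 mm diameter) ends 61 mm above the bench.
- length_stop: Blue length stop clamped immovably on the left of the fence. Origin on the bed, in the fence face; axes as mitre_base. Its flat stop face is its own plane y = 0, looking to -y; it stands 42 mm out from the fence and 31 mm high. Its clamp and black knob lie to +y, up to 68 mm above the bed.
- trunking: White plastic trunking 220 mm long (own y), 40 mm wide (own x), 25 mm high, about 80 g, lying loose on the bed a little off the fence. Origin at the centre of its underside. Grey closed cap at its right end (-y), open at its left end (+y). Its back face (own x = +20 mm) goes against the fence.
- trunking_end (a point): Centre of the trunking's open left end, 110 mm from its middle along own +y, 12.5 mm above its underside.
- trunking_cap (a point): Centre of the trunking's closed grey right end, 110 mm from its middle along own -y, 12.5 mm above its underside.
- flush_box: Black open wall box 72 x 72 x 45 mm, loose, beside the quadrant to the right. Bystander: origin under its centre.
- spare_flush_box: Another such black wall box, loose. Bystander.
- junction_box: White open junction box 100 x 100 x 50 mm with round knockouts, loose. Bystander: origin under its centre.
- lamp_holder: White porcelain lamp holder, foot 84 mm, 62 mm high, loose. Bystander: origin under its centre.
- screwdriver: Blue screwdriver 200 mm long lying on the bench. Bystander.
- offcut: Grey trunking offcut 140 x 25 x 16 mm lying to the left of the guide. Bystander: origin under its centre, long along own y.
- backsaw: Backsaw with wooden handle, about 350 mm long, lying behind the fence. Bystander.

How it is judged (in metres and radians):
On the way, in this order (a step that is already met when the one before it is completed fails the run):
1. the index pin is pulled up clear of the square notch (value of joint index_pin above 0.0085 m), for 0.05 s.
2. the arm is locked in the left 45-degree notch, with the pin fully home (value of joint swing_arm between 0.745 and 0.825 rad and value of joint index_pin below 0.002 m), for 0.2 s.
At the end, for the whole second after the job is handed in: The swing arm rests in the left 45-degree notch (within 0.04 rad) with the index pin fully home (lift under 2 mm). The trunking lies still and level on the bed, its open end within 4 mm of the length stop's face, its back within 3.5 mm of the fence and parallel to it within 0.025 rad (all of step 2 and y of trunking_end in the frame of length_stop between -0.004 and 0.003 m and x of trunking in the frame of mitre_base between -0.0235 and -0.017 m and angle between the y axis of trunking and the y axis of mitre_base, either way round below 0.025 rad and angle between trunking's own z axis and vertical below 0.03 rad and height (world z) of trunking between 0.037 and 0.043 m and linear speed of trunking below 0.01 m/s); the robot touches nothing.
It fails at once if a bystander is shifted by more than 30 mm (distance of any of flush_box, spare_flush_box, junction_box, lamp_holder, screwdriver, offcut, backsaw from where it was at the start of the episode above 0.03 m).
It also fails if it takes over 67 s, if anything falls off the work surface, if the arm or the gripper's body presses on something with over 40 N, if the wrist force passes 120 N, or if a joint passes its speed limit or range.

## Robot

A 6-joint arm with a two-finger parallel gripper is mounted at the origin on the work surface. World frame = base frame: x ahead of the robot, y to its left, z up, the work surface at z = 0. Lengths are in m, angles in degrees, forces in N, time in s.
With the tool pointing down it reaches from about 0.4 to 0.825 m from the base axis. Payload 7 kg.
Tool frame: the origin (TCP) lies at the very end of the fingers, on their centre line; the grasp point (between the pads) lies 19 mm behind it (r.grip_depth is the distance from the TCP to the grasp point, in m); z points along the fingers, y is the line along which they close (so a half turn about z gives the same grasp; the last joint's range is limited). The gripper opens to 88 mm and grips with 3 to 60 N. Pads are 19 mm wide; open, the fingers measure 130 mm over their backs; the gripper's body (78 mm by 193 mm) begins 47 mm behind the grasp point.
Start: joints at [-53.852, 20.546, 0.682, 0, -70.136, -16.507], TCP at [0.227, -0.636, 0.191] pointing down, gripper open.
Joint ranges: [-176.03, 176.03], [-82.01, 121.73], [-58.28, 71.71], [-173.87, 95.51], [-174.79, -0.11], [-173.66, 173.66]. Speed limits (degrees/s): [136.94, 136.94, 172.46, 180, 180, 180].

## Interface

Orientations are given as [roll, pitch, yaw] about the fixed x, y, z axes, in that order (R = Rz(yaw) Ry(pitch) Rx(roll)).
In Python, from plant import r gives the robot as it stands.
- The arm moves only by the tool play_rows, never from a script. Its argument "rows" is a list that holds one entry, the list of rows, each a list of 5 numbers: the closure, from 0 (fully open) to 1 (shut), then the shift along the tool's x, y, z each as a share of 0.5 m, from -1 to 1, then the turn about the tool's z as a share of 1.5 rad, from -1 to 1. A call has exactly 8 rows; each row is the pose to reach, as a shift and turn from the pose commanded when the call began, along the tool's axes at that moment; what a row does not reach only later rows make up. A row lasts 1/12 s, in which the tool goes at most 41.7 mm and 7.16 degrees, less where a joint would pass 70% of its speed; a pose out of reach is approached as far as the arm can. A call with a number of a shift or a turn outside -1 to 1 is refused whole. A call with a gripper value outside its range is refused whole. The fingers move at their own pace and stop on an object; "squeeze" is the grip in N (left out, the last holds). Time passes only in rows, so rows that repeat a pose let the fingers close, or fill a call up. It gives the time, the measured TCP pose, the force, the opening and the grip force at its end, in the units of the state.
- r.get_state(): the state, without advancing time (a new reading comes with each control period).
- r.capture(name): name is "side" or "top" or "wrist"; returns the picture (480x640x3 uint8, red, green, blue); there is no depth.
- r.camera_info(name): a dict with "fovy" (degrees; the focal length in pixels is half the picture's height over the tangent of half this angle, whatever the lens; pixels are square), "cx", "cy" (the principal point, pixels), "pose" (4x4, takes a point from camera to world coordinates). Camera axes: x right, y down, z forward; pixel columns grow to the right and rows downward; lengths in m; the calibration is good to about 2 mm. A picture is of the moment at which its call begins: read the wrist's pose just before it. camera_info takes no time and is no camera call; for the wrist camera it gives the pose at the moment of the call.
- r.close_job(): hands the job in; it is judged then, once.
The state is a dict: "time_s": time; "joints": joint angles; "qd": joint speeds; "joint_torque": joint torques, N m; "tcp_pos": TCP position; "eef_rot": TCP orientation; "contact_force": force on the tool from outside, world axes, zero at the start; "moment": the same for the moment, N m; "gripper_width": finger opening in m; "gripper_force": force on a finger pad.
Only numpy, scipy, OpenCV 4.12 (cv2) and the standard library are available. Lean on these libraries where they do the work, as an engineer would, in place of code of your own. Each camera call takes 0.05 s, during which the arm holds its last target. There are 200 camera calls.

## Working session

There is one attempt and no reset: what is moved stays moved. The work goes in short steps, Python scripts to look and compute and a tool call to move; the robot and the scene stay as the last step left them, time stands still between calls to the robot, and variables do not carry over. Pictures are saved under pics/ and viewed, at most 10 in all, crops included, and the job is handed in when it is done.

Besides the shell and the picture viewer there is one more tool, called after "Call:" by a JSON object that holds its "api" and its "payload", one argument or row to a line. play_rows: Moves the arm, as the interface text tells. Its arguments: {"type":"object","properties":{"rows":{"type":"array","items":{"type":"array","items":{"type":"array","items":{"type":"number"}}}},"squeeze":{"type":"number"}},"required":["rows"]}

```bash
mkdir -p pics; python3 - <<'E'
from plant import r
import cv2,numpy as np
for n in ["top","side"]:
    i=r.camera_info(n); print(n,i["fovy"],i["cx"],i["cy"],np.round(i["pose"],4).tolist(),[k for k in i])
    cv2.imwrite(f"pics/{n}0.png",r.capture(n)[:,:,::-1])
s=r.get_state();print(s)
E
```

```text
top 47.032394456180775 320.2564848437587 240.4280137452417 [[-0.0232, -0.9983, 0.0533, 0.4428], [-0.9997, 0.0237, 0.0071, -0.0116], [-0.0084, -0.0531, -0.9986, 1.5528], [0.0, 0.0, 0.0, 1.0]] ['fovy', 'cx', 'cy', 'pose']
side 44.469515419667516 322.61713447889963 236.4077361745614 [[-0.9293, -0.2732, 0.2486, 0.2073], [-0.3688, 0.6497, -0.6647, 0.8804], [0.0201, -0.7094, -0.7045, 1.011], [0.0, 0.0, 0.0, 1.0]] ['fovy', 'cx', 'cy', 'pose']
{'time_s': 0.1, 'joints': array([-5.38518962e+01,  2.05863295e+01,  6.40062776e-01, -1.78189633e-02,
       -7.01351407e+01, -1.65063740e+01]), 'qd': array([ 0.01053123, -0.03211248,  0.03129156,  0.05262531, -0.02433242,
       -0.01210253]), 'joint_torque': array([-2.30363294e-03, -5.84160161e+01,  2.93748450e+01,  7.01563329e+00,
        1.00538073e-02, -7.33478873e-05]), 'tcp_pos': array([ 0.22670136, -0.63528646,  0.19043535]), 'eef_rot': array([ 1.79917188e+02, -7.07011727e-03, -1.60364332e+02]), 'contact_force': array([-0.40630612,  0.70255276,  0.31194776]), 'moment': array([ 0.01124621, -0.01213259, -0.01778901]), 'gripper_force': 0.0, 'gripper_width': 0.08799710311223491}
```

View pics/top0.png

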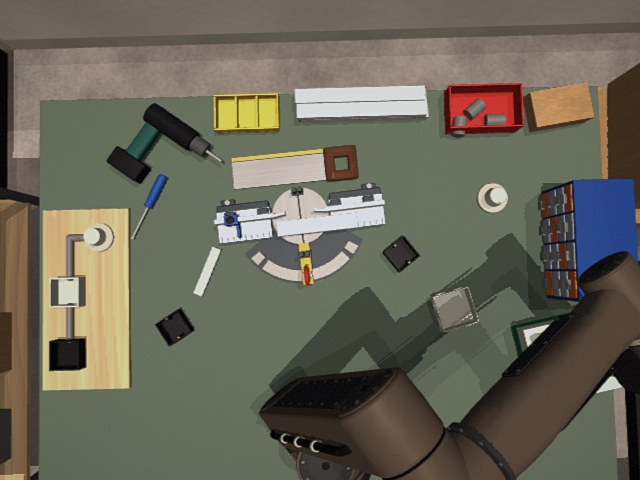

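View pics/side0.png

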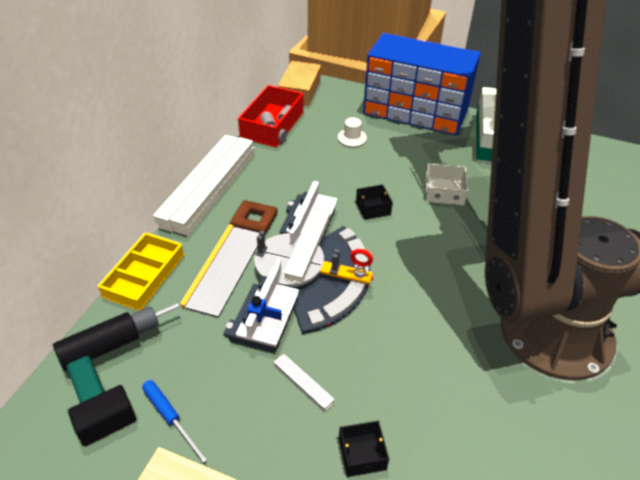

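The top view shows the guide centred near (300,215), the ring at (307,275), the blue stop at (232,220), and the trunking from about (275,228) to (385,215). The side view shows the ring at (361,260). I'll get coarse positions first, then look with the wrist camera.

```bash
cat > h.py <<'E'
from plant import r
import cv2,numpy as np
def ray(i,uv):
    f=240/np.tan(np.radians(i["fovy"]/2)); P=np.array(i["pose"])
    d=P[:3,:3]@np.array([(uv[0]-i["cx"])/f,(uv[1]-i["cy"])/f,1]); return P[:3,3],d
def onz(i,uv,z):
    o,d=ray(i,uv); return o+d*(z-o[2])/d[2]
def tri(rs):
    A=0;b=0
    for o,d in rs:
        d=d/np.linalg.norm(d);M=np.eye(3)-np.outer(d,d);A=A+M;b=b+M@o
    return np.linalg.solve(A,b)
def proj(i,p):
    f=240/np.tan(np.radians(i["fovy"]/2)); P=np.array(i["pose"]);c=P[:3,:3].T@(np.array(p)-P[:3,3])
    return c[:2]/c[2]*f+[i["cx"],i["cy"]]
def toolshift(s,target,yaw=None):
    from scipy.spatial.transform import Rotation as R
    Rm=R.from_euler("xyz",s["eef_rot"],degrees=True).as_matrix()
    return Rm.T@(np.array(target)-s["tcp_pos"])
E
python3 - <<'E'
from h import *
def comp(n,fn,box):
    im=cv2.imread(f"pics/{n}0.png");h=cv2.cvtColor(im,cv2.COLOR_BGR2HSV).astype(int)
    m=fn(h); x0,y0,x1,y1=box; M=np.zeros(m.shape,np.uint8);M[y0:y1,x0:x1]=m[y0:y1,x0:x1]
    ys,xs=np.nonzero(M);return M,xs,ys
red=lambda h:((h[...,0]<8)|(h[...,0]>172))&(h[...,1]>160)&(h[...,2]>90)
yel=lambda h:(abs(h[...,0]-24)<6)&(h[...,1]>160)&(h[...,2]>120)
blu=lambda h:(abs(h[...,0]-110)<12)&(h[...,1]>120)&(h[...,2]>50)
it,iS=r.camera_info("top"),r.camera_info("side")
a=comp("top",red,(290,255,325,295));b=comp("side",red,(340,240,380,285))
for q in(a,b):print(len(q[1]),q[1].mean(),q[2].mean(),q[1].min(),q[1].max(),q[2].min(),q[2].max())
ca=[(a[1].min()+a[1].max())/2,(a[2].min()+a[2].max())/2];cb=[(b[1].min()+b[1].max())/2,(b[2].min()+b[2].max())/2]
print("ring",tri([ray(it,ca),ray(iS,cb)]), onz(it,ca,.092))
y=comp("top",yel,(285,235,330,295));print("yel",y[1].min(),y[1].max(),y[2].min(),y[2].max())
v=comp("top",blu,(215,205,260,250));print("blue",v[1].min(),v[1].max(),v[2].min(),v[2].max(),onz(it,(v[1].mean(),v[2].mean()),.06))
im=cv2.imread("pics/top0.png")[165:295,200:400];cv2.imwrite("pics/topc.png",cv2.resize(im,(800,520),interpolation=cv2.INTER_CUBIC))
E
```

```text
68 306.20588235294116 274.80882352941177 304 308 266 284
197 361.0761421319797 257.24873096446703 350 372 249 278
ring [0.43041819 0.0394499  0.07183215] [0.43012981 0.03863375 0.092     ]
yel 299 312 243 284
blue 224 240 214 236 [0.57684066 0.23500601 0.06      ]
```

View pics/topc.png

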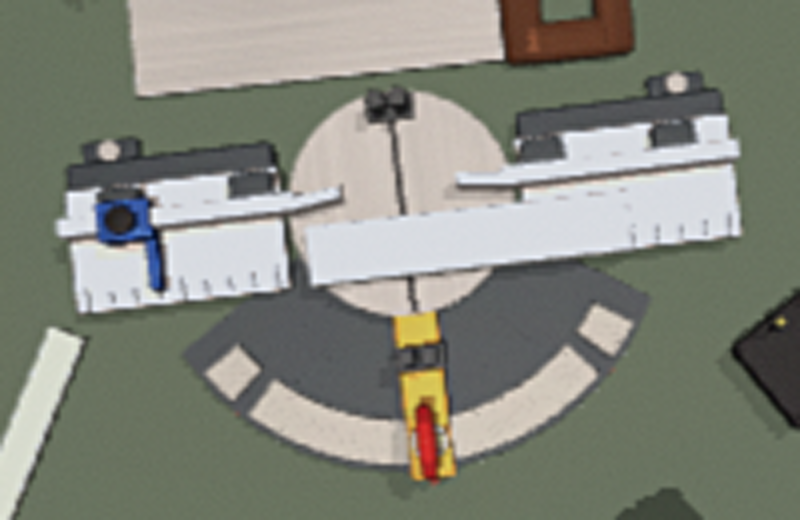

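The crop shows the guide turned about 5° in world. The fence ends are at (57,228) and (740,150), the trunking's open end at about (308,256), the blue stop face at about x=163, and the ring at (427,440). Next I'll move closer for the wrist camera.

Call:
{"api": "play_rows", "payload": {
  "rows": [
    [[0, -0.4, 0.45, -0.3, 0], [0, -0.4, 0.45, -0.3, 0], [0, -0.4, 0.45, -0.3, 0], [0, -0.4, 0.45, -0.3, 0], [0, -0.4, 0.45, -0.3, 0], [0, -0.4, 0.45, -0.3, 0], [0, -0.4, 0.45, -0.3, 0], [0, -0.4, 0.45, -0.3, 0]]
  ]
}}

```text
time_s: 0.77
tcp_pos: [0.3385, -0.3572, 0.3406]
eef_rot: [180.0, -0.0, -160.4]
contact_force: [1.8, 0.2, -0.0]
gripper_width: 0.0876
gripper_force: 0.0
```

```bash
python3 - <<'E'
from h import *
s=r.get_state();i=r.camera_info("wrist")
print(s["tcp_pos"],s["eef_rot"],s["joints"],i["fovy"],np.round(i["pose"],3).tolist())
print(toolshift(s,[.45,.05,.36]))
E
```

```text
[ 0.33853886 -0.35721155  0.34059986] [ 1.79982232e+02 -2.07097350e-04 -1.60373082e+02] [-2.36118830e+01 -7.53273796e-01 -6.49297991e+00 -1.28664873e-02
 -8.42726168e+01 -4.67599135e+01] 60.45001347739358 [[-0.335, 0.913, 0.234, 0.275], [0.942, 0.325, 0.084, -0.379], [0.001, 0.249, -0.969, 0.534], [0.0, 0.0, 0.0, 1.0]]
[-0.24176511  0.34611931 -0.01929368]
```

Call:
{"api": "play_rows", "payload": {
  "rows": [
    [[0, -0.58, 0.66, -0.04, 0.17], [0, -0.58, 0.66, -0.04, 0.17], [0, -0.58, 0.66, -0.04, 0.17], [0, -0.58, 0.66, -0.04, 0.17], [0, -0.58, 0.66, -0.04, 0.17], [0, -0.58, 0.66, -0.04, 0.17], [0, -0.58, 0.66, -0.04, 0.17], [0, -0.58, 0.66, -0.04, 0.17]]
  ]
}}

```text
time_s: 1.43
tcp_pos: [0.4566, -0.0601, 0.3547]
eef_rot: [180.0, 0.0, -175.0]
contact_force: [0.6, -0.5, 1.1]
gripper_width: 0.0876
gripper_force: 0.0
```

```bash
python3 - <<'E'
from h import *
print(toolshift(r.get_state(),[.50,.06,.36]))
E
```

```text
[-0.05381797  0.11585831 -0.00520496]
```

Call:
{"api": "play_rows", "payload": {
  "rows": [
    [[0, -0.1, 0.23, -0.01, 0], [0, -0.1, 0.23, -0.01, 0], [0, -0.1, 0.23, -0.01, 0], [0, -0.1, 0.23, -0.01, 0], [0, -0.1, 0.23, -0.01, 0], [0, -0.1, 0.23, -0.01, 0], [0, -0.1, 0.23, -0.01, 0], [0, -0.1, 0.23, -0.01, 0]]
  ]
}}

```text
time_s: 2.1
tcp_pos: [0.4961, 0.0556, 0.3597]
eef_rot: [180.0, 0.0, -175.0]
contact_force: [-1.3, -1.0, 0.3]
gripper_width: 0.088
gripper_force: 0.0
```

```bash
python3 - <<'E'
from h import *
import pickle
i=r.camera_info("wrist");im=r.capture("wrist")[:,:,::-1];cv2.imwrite("pics/w1.png",im)
pickle.dump(i,open("w1.pkl","wb"))
h=cv2.cvtColor(im.copy(),cv2.COLOR_BGR2HSV).astype(int)
m=((h[...,0]<8)|(h[...,0]>172))&(h[...,1]>160)&(h[...,2]>90)
n,l,st,c=cv2.connectedComponentsWithStats(m.astype(np.uint8))
for k in range(1,n):
    if st[k][4]>40:print(st[k],c[k])
print(i["pose"])
E
```

```text
[311 106  11  49 462] [315.64935065 130.13852814]
[[-8.57483077e-02  9.64987835e-01  2.47882446e-01  4.29216887e-01]
 [ 9.96316594e-01  8.28804264e-02  2.20017948e-02  5.05148596e-02]
 [ 6.86861538e-04  2.48856011e-01 -9.68540249e-01  5.53410274e-01]
 [ 0.00000000e+00  0.00000000e+00  0.00000000e+00  1.00000000e+00]]
```

View pics/w1.png

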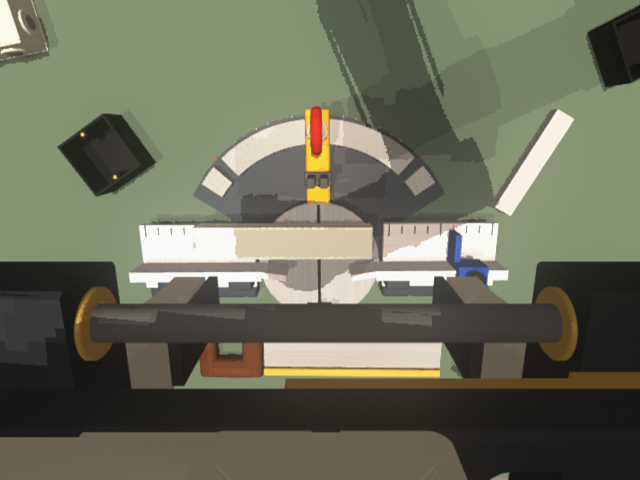

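The wrist view shows the ring centre at about (316,130), the bed from (140,226) to (497,223), the trunking at x 195–373 and y 227–258, and the stop face at about x=449. I'll zoom in for the edges.

```bash
python3 - <<'E'
import cv2
im=cv2.imread("pics/w1.png")[100:300,120:520]
cv2.imwrite("pics/w1c.png",cv2.resize(im,(800,400),interpolation=cv2.INTER_CUBIC))
E
```

```text
(no output)
```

View pics/w1c.png

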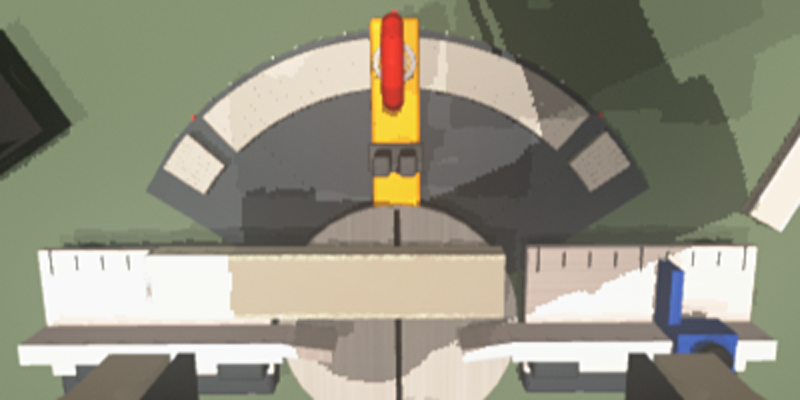

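```bash
cat > geo.py <<'E'
from h import *
import pickle
i=pickle.load(open("w1.pkl","rb"))
def c(x,y,z): return onz(i,(120+x/2,100+y/2),z)
fr,fl=c(38,250,.04),c(755,245,.04); br,bl=c(40,325,.04),c(755,322,.04)
d=(fl-fr)[:2];d2=(bl-br)[:2]
if __name__=="__main__":
    print("bed len",np.linalg.norm(d),"psi",np.degrees(np.arctan2(-d[0],d[1])),np.degrees(np.arctan2(-d2[0],d2[1])))
psi=(np.arctan2(-d[0],d[1])+np.arctan2(-d2[0],d2[1]))/2
ex=np.array([np.cos(psi),np.sin(psi)]);ey=np.array([-np.sin(psi),np.cos(psi)])
o=((fr+fl)[:2]/2+50*.001*ex+ (br+bl)[:2]/2)/2
def M(p): q=np.array(p)[:2]-o; return np.round([q@ex*1000,q@ey*1000],1)
def W(x,y): return o+ex*x/1000+ey*y/1000
if __name__=="__main__":
    print("o",o,"psi",np.degrees(psi),"front",M(fr),M(fl),"back",M(br),M(bl))
    print("ring",M(onz(i,(316.,100+ (12+110)/4),.105)), W(-165,0))
    print("trunk L",M(c(505,255,.065)),M(c(505,319,.065)),"R",M(c(148,255,.065)),"front base",M(c(400,247,.04)),M(c(232,319,.065)))
    print("stop",M(c(656,270,.04)),M(c(656,262,.04)),M(c(672,262,.071)))
    print("notch",M(c(600,116,.026)),M(c(195,118,.026)))
E
python3 geo.py
```

```text
bed len 0.45756580598354296 psi 5.31943084437419 5.15848964419428
o [0.59432027 0.05621587] psi 5.238960244284234 front [ -50.1 -228.9] [-50.8 228.7] back [ 1.000e-01 -2.335e+02] [  0.8 233.7]
ring [-165.6   -0.2] [0.43000955 0.04114977]
trunk L [-51.   66.4] [-10.2  67.4] R [ -52.2 -150.8] front base [-50.7   2.2] [ -11.1 -102.1]
stop [-34.7 166.6] [-40.  166.3] [-47.4 166.4]
notch [-131.4  128.8] [-131.6 -126.4]
```

Call:
{"api": "play_rows", "payload": {
  "rows": [
    [[0, 0.134, -0.017, 0, 0], [0, 0.134, -0.017, 0.1, 0], [0, 0.134, -0.017, 0.2, 0], [0, 0.134, -0.017, 0.3, 0], [0, 0.134, -0.017, 0.36, 0], [0, 0.134, -0.017, 0.4, 0], [0, 0.134, -0.017, 0.4, 0], [0, 0.134, -0.017, 0.4, 0]]
  ]
}}

```text
time_s: 2.82
tcp_pos: [0.4297, 0.0411, 0.1594]
eef_rot: [-179.9, -0.1, -175.0]
contact_force: [0.9, 0.2, 1.8]
gripper_width: 0.0874
gripper_force: 0.0
```

```bash
python3 - <<'E'
from geo import *
s=r.get_state();print(s["eef_rot"][2],toolshift(s,[*W(-165,0),.095])*2)
i=r.camera_info("wrist");im=r.capture("wrist")[:,:,::-1]
h=cv2.cvtColor(im.copy(),cv2.COLOR_BGR2HSV).astype(int)
m=((h[...,0]<8)|(h[...,0]>172))&(h[...,1]>160)&(h[...,2]>90)
ys,xs=np.nonzero(m);print(len(xs),xs.min(),xs.max(),ys.min(),ys.max())
print(M(onz(i,((xs.min()+xs.max())/2,(ys.min()+ys.max())/2),.105)))
E
```

```text
-175.01937841937405 [-0.00092399  0.00038847  0.12885564]
1400 171 479 182 276
[-173.9    0.5]
```

Call:
{"api": "play_rows", "payload": {
  "rows": [
    [[0, 0, 0, 0.06, 0], [0, 0, 0, 0.1, 0], [0, 0, 0, 0.128, 0], [0, 0, 0, 0.128, 0], [1, 0, 0, 0.128, 0], [1, 0, 0, 0.128, 0], [1, 0, 0, 0.128, 0], [1, 0, 0, 0.128, 0]]
  ],
  "squeeze": 35
}}

```text
time_s: 3.53
tcp_pos: [0.4314, 0.0428, 0.0969]
eef_rot: [179.9, 0.1, -175.0]
contact_force: [-0.9, 0.0, -0.9]
gripper_width: 0.0665
gripper_force: 0.0
```

Call:
{"api": "play_rows", "payload": {
  "rows": [
    [[1, 0, 0, 0, 0], [1, 0, 0, 0, 0], [1, 0, 0, 0, 0], [1, 0, 0, 0, 0], [1, 0, 0, 0, 0], [1, 0, 0, 0, 0], [1, 0, 0, 0, 0], [1, 0, 0, 0, 0]]
  ]
}}

```text
time_s: 4.2
tcp_pos: [0.4304, 0.0423, 0.0954]
eef_rot: [-180.0, -0.0, -175.0]
contact_force: [0.8, 0.2, -0.4]
gripper_width: 0.0132
gripper_force: 0.0
```

Almost closed. One more hold, then lift 13 mm.

Call:
{"api": "play_rows", "payload": {
  "rows": [
    [[1, 0, 0, 0, 0], [1, 0, 0, 0, 0], [1, 0, 0, 0, 0], [1, 0, 0, -0.006, 0], [1, 0, 0, -0.012, 0], [1, 0, 0, -0.02, 0], [1, 0, 0, -0.026, 0], [1, 0, 0, -0.026, 0]]
  ]
}}

```text
time_s: 4.87
tcp_pos: [0.431, 0.0426, 0.1094]
eef_rot: [180.0, 0.1, -175.0]
contact_force: [-0.4, -0.5, -0.1]
gripper_width: 0.0004
gripper_force: 0.0
```

```bash
python3 - <<'E'
from h import *
im=r.capture("wrist")[:,:,::-1];sd=r.capture("side")[:,:,::-1]
out=np.zeros((480,800,3),np.uint8);out[:, :480]=cv2.resize(im,(480,360))[0:1].repeat(480,0) if 0 else 0
out[:300,:400]=cv2.resize(im,(400,300));c=sd[190:340,280:430];out[:400,400:]=cv2.resize(c,(400,400),interpolation=cv2.INTER_CUBIC)
cv2.imwrite("pics/m.png",out);s=r.get_state();print(s["tcp_pos"],s["gripper_width"],s["gripper_force"])
E
```

```text
[0.43054211 0.04242686 0.10873383] 0.00013453677775770594 0.0
```

View pics/m.png

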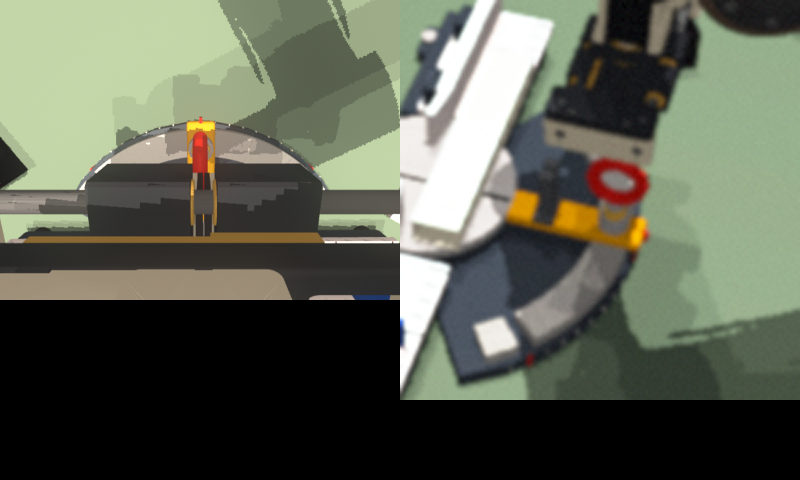

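The fingers have shut beyond the ring, towards the bed. The ring is at wrist crop (200,152) and the fingers are at (203,200). I'll check the reported TCP against the views.

```bash
python3 - <<'E'
from geo import *
s=r.get_state();t=s["tcp_pos"];iw=r.camera_info("wrist");iS=r.camera_info("side")
for z in (0,.02,.066):print(z,proj(iw,t+[0,0,z])*[.625,.625],(proj(iS,t+[0,0,z])-[280,190])*[400/150,400/150]+[400,0])
R=[*W(-165,0)]
for z in (.092,.118):print("ring",proj(iw,R+[z])*.625,(proj(iS,R+[z])-[280,190])*[400/150]*1+[400,0])
print(np.round(iw["pose"],3),s["eef_rot"])
im=r.capture("wrist")[:,:,::-1];cv2.imwrite("pics/x.png",im)
for n,P in(("wrist",iw),("side",iS)):
    im=r.capture(n)[:,:,::-1];h=cv2.cvtColor(im.copy(),cv2.COLOR_BGR2HSV).astype(int)
    m=((h[...,0]<8)|(h[...,0]>172))&(h[...,1]>160)&(h[...,2]>90)
    k,l,st,c=cv2.connectedComponentsWithStats(m.astype(np.uint8))
    for j in range(1,k):
        if st[j][4]>60:print(n,st[j],c[j])
E
```

```text
0 [202.40951629 169.25311656] [618.2998685  167.22703699]
0.02 [202.33393725 178.40503459] [620.00492968 149.72450616]
0.066 [202.08095493 209.03883662] [624.07831565 107.9110134 ]
ring [201.02950751 162.11610876] [618.04340976 180.68793525]
ring [200.75835755 172.46886906] [620.24143755 158.28473292]
[[-0.087  0.965  0.248  0.364]
 [ 0.996  0.084  0.023  0.037]
 [ 0.001  0.249 -0.968  0.302]
 [ 0.     0.     0.     1.   ]] [ 1.79981123e+02  3.24929036e-02 -1.74971169e+02]
wrist [ 308  212   24   91 1494] [320.06291834 246.95381526]
side [ 238   85   66   62 2449] [270.74316047 114.35443038]
side [350 250  23  17 207] [360.8115942  257.84541063]
```

```bash
python3 - <<'E'
from geo import *
iw=r.camera_info("wrist");iS=r.camera_info("side")
th=np.linspace(0,2*np.pi,13)
for rad in (-155,-165,-175,-185):
    for n,P in(("w",iw),("s",iS)):
        q=np.array([proj(P,[*W(rad+26*np.cos(a),0),.092+26*np.sin(a)]) for a in th]);print(rad,n,q.min(0).round(),q.max(0).round())
im=cv2.imread("pics/x.png");a=cv2.resize(im[180:400,270:370],(360,600*220//100*60//100*0+600),interpolation=cv2.INTER_CUBIC)
sd=r.capture("side")[:,:,::-1][225:300,325:405];b=cv2.resize(sd,(440,412),interpolation=cv2.INTER_CUBIC)
o=np.zeros((600,800,3),np.uint8);o[:,:360]=a;o[:412,360:]=b;cv2.imwrite("pics/m2.png",o)
E
```

```text
-155 w [322. 128.] [325. 322.]
-155 s [296. 254.] [369. 920.]
-165 w [322. 128.] [325. 305.]
-165 s [295. 255.] [374. 919.]
-175 w [321. 129.] [325. 288.]
-175 s [295. 256.] [378. 919.]
-185 w [321. 129.] [325. 271.]
-185 s [294. 257.] [383. 919.]
```

View pics/m2.png

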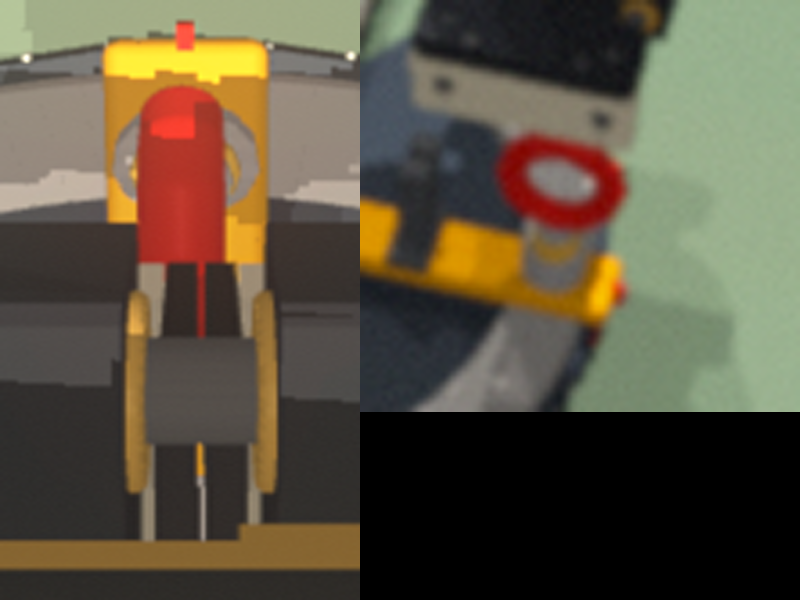

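Measured against the ring, the closed tips sit about 8 mm higher than the TCP reading suggests. They slipped off the round bar with the ring still home. I'll open and grip again about 15 mm deeper.

Call:
{"api": "play_rows", "payload": {
  "rows": [
    [[0.5, 0, 0, 0, 0], [0.5, 0, 0, 0, 0], [0.5, 0, 0, 0, 0], [0.5, 0, 0, 0, 0], [0.5, 0, 0, 0.02, 0], [0.5, 0, 0, 0.04, 0], [0.5, 0, 0, 0.06, 0], [0.5, 0, 0, 0.06, 0]]
  ]
}}

```text
time_s: 5.83
tcp_pos: [0.4292, 0.0418, 0.0769]
eef_rot: [-180.0, -0.2, -175.0]
contact_force: [-0.7, -0.1, -0.3]
gripper_width: 0.0427
gripper_force: 0.0
```

Call:
{"api": "play_rows", "payload": {
  "rows": [
    [[1, 0, 0, 0, 0], [1, 0, 0, 0, 0], [1, 0, 0, 0, 0], [1, 0, 0, 0, 0], [1, 0, 0, 0, 0], [1, 0, 0, 0, 0], [1, 0, 0, 0, 0], [1, 0, 0, 0, 0]]
  ],
  "squeeze": 40
}}

```text
time_s: 6.5
tcp_pos: [0.4306, 0.0422, 0.0787]
eef_rot: [-180.0, 0.0, -175.0]
contact_force: [0.5, -1.9, 2.4]
gripper_width: 0.008
gripper_force: 37.4
```

Call:
{"api": "play_rows", "payload": {
  "rows": [
    [[1, 0, 0, -0.004, 0], [1, 0, 0, -0.01, 0], [1, 0, 0, -0.016, 0], [1, 0, 0, -0.022, 0], [1, 0, 0, -0.026, 0], [1, 0, 0, -0.026, 0], [1, 0, 0, -0.026, 0], [1, 0, 0, -0.026, 0]]
  ]
}}

```text
time_s: 7.17
tcp_pos: [0.4304, 0.0424, 0.0914]
eef_rot: [180.0, 0.0, -175.0]
contact_force: [4.4, -0.8, -6.7]
gripper_width: 0.0082
gripper_force: 35.0
```

```bash
python3 - <<'E'
from geo import *
s=r.get_state();print(s["tcp_pos"],s["gripper_width"],s["gripper_force"],s["contact_force"],s["joints"])
t=M(s["tcp_pos"]);print(t)
# arc increments in tool axes at start of call of swing a
for a0,a1 in((0,15),(15,30),(30,45)):
    print(a0)
    for k in range(1,6):
        a=np.radians(a0+(a1-a0)*k/5);b=np.radians(a0)
        # mitre coords; tool x = -(outward)?: tool x dir at angle a0 = (-cos,sin), tool y=(sin,cos)
        p=165*np.array([-np.cos(a)+np.cos(b),np.sin(a)-np.sin(b)])
        print(p@[-np.cos(b),np.sin(b)]/500,p@[np.sin(b),np.cos(b)]/500,(a-b)/1.5)
E
```

```text
[0.43039502 0.04238144 0.09135967] 0.008216416587350879 35.03861993551254 [ 4.40054831 -0.792043   -6.68681426] [ 3.19445012e+01  2.85195647e+00 -3.66558480e+01 -7.59631135e-03
 -5.04868396e+01 -1.16910763e+02]
[-164.5    1.2]
0
-0.00045225353099063504 0.017270865560171465 0.03490658503988659
-0.0018077745284698144 0.03449439287832565 0.06981317007977318
-0.004062847603604536 0.05162337346327619 0.10471975511965977
-0.007211291757844122 0.06861085796986059 0.13962634015954636
-0.011244477324607456 0.08541028488383184 0.17453292519943295
15
-0.00045225353099064415 0.017270865560171468 0.034906585039886605
-0.0018077745284698086 0.034494392878325654 0.06981317007977321
-0.004062847603604565 0.0516233734632762 0.10471975511965981
-0.007211291757844141 0.06861085796986056 0.13962634015954636
-0.011244477324607462 0.08541028488383183 0.17453292519943295
30
-0.0004522535309906246 0.017270865560171485 0.03490658503988664
-0.0018077745284697997 0.03449439287832567 0.06981317007977321
-0.004062847603604567 0.051623373463276195 0.10471975511965977
-0.0072112917578441476 0.0686108579698606 0.13962634015954642
-0.011244477324607488 0.08541028488383184 0.17453292519943298
```

Pin is lifted (−6.7 N spring load). Now swinging along the arc.

Call:
{"api": "play_rows", "payload": {
  "rows": [
    [[1, 0, 0.01, 0, 0.02], [1, -0.001, 0.022, 0, 0.045], [1, -0.002, 0.0345, 0, 0.07], [1, -0.003, 0.043, 0, 0.087], [1, -0.004, 0.052, 0, 0.105], [1, -0.006, 0.062, 0, 0.125], [1, -0.009, 0.076, 0, 0.155], [1, -0.011, 0.0855, 0, 0.1745]]
  ]
}}

```text
time_s: 7.83
tcp_pos: [0.4325, 0.0856, 0.0915]
eef_rot: [-180.0, 0.0, 169.9]
contact_force: [7.6, -3.5, -7.8]
gripper_width: 0.0083
gripper_force: 35.0
```

Call:
{"api": "play_rows", "payload": {
  "rows": [
    [[1, 0, 0.01, 0, 0.02], [1, -0.001, 0.022, 0, 0.045], [1, -0.002, 0.0345, 0, 0.07], [1, -0.003, 0.043, 0, 0.087], [1, -0.004, 0.052, 0, 0.105], [1, -0.006, 0.062, 0, 0.125], [1, -0.009, 0.076, 0, 0.155], [1, -0.011, 0.0855, 0, 0.1745]]
  ]
}}

```text
time_s: 8.5
tcp_pos: [0.4456, 0.1262, 0.0915]
eef_rot: [-179.9, 0.1, 154.9]
contact_force: [9.3, -6.3, -8.4]
gripper_width: 0.0084
gripper_force: 35.0
```

```bash
python3 - <<'E'
from geo import *
s=r.get_state();t=M(s["tcp_pos"]);print(s["tcp_pos"],t,np.hypot(*t),np.degrees(np.arctan2(t[1],-t[0])),s["eef_rot"],s["joints"][5],s["contact_force"],s["gripper_force"])
E
```

```text
[0.44558488 0.12622919 0.09146532] [-141.7   83.3] 164.37086116462368 30.449638753249623 [-1.79945172e+02  5.55190874e-02  1.54920327e+02] -155.49366231270426 [ 9.33807858 -6.328371   -8.44766709] 35.02721518278122
```

Call:
{"api": "play_rows", "payload": {
  "rows": [
    [[1, -0.001, 0.01, 0, 0.017], [1, -0.002, 0.022, 0, 0.036], [1, -0.003, 0.0345, 0, 0.055], [1, -0.004, 0.043, 0, 0.07], [1, -0.006, 0.052, 0, 0.084], [1, -0.008, 0.062, 0, 0.1], [1, -0.011, 0.075, 0, 0.12], [1, -0.013, 0.083, 0, 0.13]]
  ]
}}

```text
time_s: 9.17
tcp_pos: [0.4673, 0.1601, 0.0906]
eef_rot: [-179.8, -0.0, 143.7]
contact_force: [2.8, -5.5, -8.0]
gripper_width: 0.0083
gripper_force: 35.1
```

```bash
python3 - <<'E'
from geo import *
s=r.get_state();t=M(s["tcp_pos"]);print(s["tcp_pos"],t,np.hypot(*t),np.degrees(np.arctan2(t[1],-t[0])),s["eef_rot"],s["joints"][5],s["contact_force"],s["gripper_force"],s["gripper_width"])
E
```

```text
[0.46730147 0.1600749  0.09055096] [-117.  115.] 164.05486887014357 44.50608310138124 [-1.79769296e+02 -3.92546541e-02  1.43728357e+02] -168.04482932043715 [ 2.77455019 -5.49729586 -7.97552511] 35.08612686835477 0.008259365641285312
```

Call:
{"api": "play_rows", "payload": {
  "rows": [
    [[1, 0, 0.004, 0, 0], [1, 0, 0.004, 0, 0], [1, 0, 0.004, 0.005, 0], [1, 0, 0.004, 0.01, 0], [1, 0, 0.004, 0.015, 0], [1, 0, 0.004, 0.02, 0], [1, 0, 0.004, 0.025, 0], [1, 0, 0.004, 0.025, 0]]
  ]
}}

```text
time_s: 9.83
tcp_pos: [0.4691, 0.1621, 0.0788]
eef_rot: [-179.9, 0.0, 143.8]
contact_force: [2.2, -4.2, -2.3]
gripper_width: 0.0079
gripper_force: 36.3
```

```bash
python3 - <<'E'
from geo import *
s=r.get_state();t=M(s["tcp_pos"]);print(s["tcp_pos"],t,np.degrees(np.arctan2(t[1],-t[0])),s["contact_force"],s["gripper_width"])
E
```

```text
[0.46909137 0.16210528 0.07880817] [-115.   116.9] 45.469424516024475 [ 2.21054876 -4.16920032 -2.30703289] 0.007923184703553276
```

Call:
{"api": "play_rows", "payload": {
  "rows": [
    [[0.5, 0, 0, 0, 0], [0.5, 0, 0, 0, 0], [0.5, 0, 0, 0, 0], [0.5, 0, 0, 0, 0], [0.5, 0, 0, 0, 0], [0.5, 0, 0, 0, 0], [0.5, 0, 0, -0.06, 0], [0.5, 0, 0, -0.14, 0]]
  ]
}}

```text
time_s: 10.5
tcp_pos: [0.4673, 0.1616, 0.1469]
eef_rot: [-179.6, -0.1, 143.8]
contact_force: [0.8, 1.5, 0.1]
gripper_width: 0.0437
gripper_force: 0.0
```

Call:
{"api": "play_rows", "payload": {
  "rows": [
    [[1, 0, 0, -0.08, -0.08], [1, 0, 0, -0.16, -0.16], [1, 0, -0.08, -0.24, -0.25], [1, 0, -0.16, -0.3, -0.33], [1, 0, -0.24, -0.3, -0.4], [1, 0, -0.32, -0.3, -0.48], [1, 0, -0.36, -0.3, -0.5], [1, 0, -0.36, -0.3, -0.5]]
  ]
}}

```text
time_s: 11.17
tcp_pos: [0.3603, 0.0144, 0.3004]
eef_rot: [179.9, 0.2, -173.1]
contact_force: [-0.3, 1.6, -0.9]
gripper_width: 0.0015
gripper_force: 0.0
```

```bash
python3 - <<'E'
from geo import *
s=r.get_state();print(s["tcp_pos"],s["eef_rot"],s["gripper_width"])
I={}
for n in("side","top","wrist"):
    P=r.camera_info(n);im=r.capture(n)[:,:,::-1];cv2.imwrite(f"pics/b_{n}.png",im);pickle.dump(P,open(f"b_{n}.pkl","wb"))
    h=cv2.cvtColor(im.copy(),cv2.COLOR_BGR2HSV).astype(int)
    m=((h[...,0]<8)|(h[...,0]>172))&(h[...,1]>150)&(h[...,2]>80)
    k,l,st,c=cv2.connectedComponentsWithStats(m.astype(np.uint8))
    for a in (44.,45,46):
      R=W(-165*np.cos(np.radians(a)),165*np.sin(np.radians(a)))
      print(n,a,"home",proj(P,[*R,.092]).round(1),"ride",proj(P,[*R,.101]).round(1))
    for j in range(1,k):
        if st[j][4]>15:print(n,st[j],c[j].round(1))
E
```

```text
[0.36034819 0.0144042  0.30036276] [ 179.89719783    0.18304741 -173.09925124] 0.0014658834408431448
side 44.0 home [326.2 292.1] ride [326.3 289.3]
side 45 home [325.  292.6] ride [325.1 289.8]
side 46 home [323.7 293.1] ride [323.8 290.3]
side [ 238   85   66   62 2489] [270.7 114.3]
side [317 281  15  24 233] [323.8 291.9]
top 44.0 home [260.1 262.6] ride [259.7 262.6]
top 45 home [259.2 262. ] ride [258.8 261.9]
top 46 home [258.4 261.3] ride [258.  261.2]
top [ 448   83   76   46 1960] [484.7 106. ]
top [253 254  14  17  84] [259.5 261.7]
wrist 44.0 home [446.7 312. ] ride [449.2 315.7]
wrist 45 home [448.5 313.8] ride [451.  317.6]
wrist 46 home [450.2 315.7] ride [452.8 319.4]
```

Ring seen in the side view at (323.8, 292), which matches home height (292.6) rather than riding (290). So the arm is locked at about 45°. Now the trunking: a push onto the fence, then along it.

```bash
python3 - <<'E'
from geo import *
s=r.get_state()
for p in((-85,-100,.15),(-85,-100,.05)):print(p,toolshift(s,[*W(*p[:2]),p[2]])*2)
E
```

```text
(-85, -100, 0.15) [-0.2918954  -0.17356176  0.29911784]
(-85, -100, 0.05) [-0.2915837  -0.17375978  0.4991175 ]
```

Call:
{"api": "play_rows", "payload": {
  "rows": [
    [[1, -0.07, -0.05, 0, 0.018], [1, -0.14, -0.1, 0.03, 0.018], [1, -0.2, -0.14, 0.1, 0.018], [1, -0.26, -0.174, 0.17, 0.018], [1, -0.292, -0.174, 0.24, 0.018], [1, -0.292, -0.174, 0.3, 0.018], [1, -0.292, -0.174, 0.34, 0.018], [1, -0.292, -0.174, 0.34, 0.018]]
  ]
}}

```text
time_s: 11.98
tcp_pos: [0.5156, -0.0515, 0.1221]
eef_rot: [-180.0, -0.7, -174.8]
contact_force: [-1.1, 0.0, -0.1]
gripper_width: 0.0004
gripper_force: 0.0
```

```bash
python3 - <<'E'
from geo import *
s=r.get_state();print(s["eef_rot"],M(s["tcp_pos"]),toolshift(s,[*W(-85,-100),.048])*2)
E
```

```text
[-179.95588395   -0.69323578 -174.79362358] [ -88.2 -100.1] [-0.00821724  0.00027641  0.14801561]
```

Call:
{"api": "play_rows", "payload": {
  "rows": [
    [[1, 0, 0, 0.05, 0], [1, 0, 0, 0.1, 0], [1, 0, 0, 0.15, 0], [1, 0, 0, 0.163, 0], [1, -0.02, 0, 0.163, 0], [1, -0.03, 0, 0.163, 0], [1, -0.04, 0, 0.163, 0], [1, -0.046, 0, 0.163, 0]]
  ]
}}

```text
time_s: 12.65
tcp_pos: [0.5439, -0.0487, 0.0491]
eef_rot: [180.0, 0.2, -174.7]
contact_force: [0.2, -0.7, 0.2]
gripper_width: 0.0004
gripper_force: 0.0
```

```bash
python3 - <<'E'
from geo import *
s=r.get_state();print(s["eef_rot"],M(s["tcp_pos"]),s["tcp_pos"][2],s["contact_force"])
E
```

```text
[ 1.79992672e+02  1.68492694e-01 -1.74682478e+02] [-59.8 -99.9] 0.04913113314931964 [ 0.23210264 -0.71160153  0.1945421 ]
```

Call:
{"api": "play_rows", "payload": {
  "rows": [
    [[1, -0.004, 0, 0, 0], [1, -0.008, 0, 0, 0], [1, -0.011, 0, 0, 0], [1, -0.014, 0, 0, 0], [1, -0.016, 0, 0, 0], [1, -0.018, 0, 0, 0], [1, -0.02, 0, 0, 0], [1, -0.021, 0, 0, 0]]
  ]
}}

```text
time_s: 13.32
tcp_pos: [0.5521, -0.0483, 0.0475]
eef_rot: [-180.0, -0.0, -174.7]
contact_force: [0.5, -0.5, 0.9]
gripper_width: 0.0005
gripper_force: 0.0
```

```bash
python3 - <<'E'
from geo import *
s=r.get_state();print(M(s["tcp_pos"]),s["tcp_pos"][2],s["contact_force"])
E
```

```text
[ -51.5 -100.2] 0.047470387435743874 [ 0.49364318 -0.48201958  0.87246225]
```

No firm contact yet; a few mm more.

Call:
{"api": "play_rows", "payload": {
  "rows": [
    [[1, -0.002, 0, 0, 0], [1, -0.004, 0, 0, 0], [1, -0.006, 0, 0, 0], [1, -0.008, 0, 0, 0], [1, -0.009, 0, 0, 0], [1, -0.009, 0, 0, 0], [1, -0.009, 0, 0, 0], [1, -0.009, 0, 0, 0]]
  ]
}}

```text
time_s: 13.98
tcp_pos: [0.5565, -0.0478, 0.0475]
eef_rot: [180.0, -0.0, -174.7]
contact_force: [-0.7, -0.4, -0.2]
gripper_width: 0.0009
gripper_force: 0.0
```

```bash
python3 - <<'E'
from geo import *
s=r.get_state();print(M(s["tcp_pos"]),s["contact_force"])
P=r.camera_info("top");im=r.capture("top")[:,:,::-1];cv2.imwrite("pics/t3.png",im)
a=im[185:275,200:400];cv2.imwrite("pics/t3c.png",cv2.resize(a,(800,360),interpolation=cv2.INTER_CUBIC))
E
```

```text
[ -47.2 -100.2] [-0.65780891 -0.35456167 -0.24419845]
```

View pics/t3c.png

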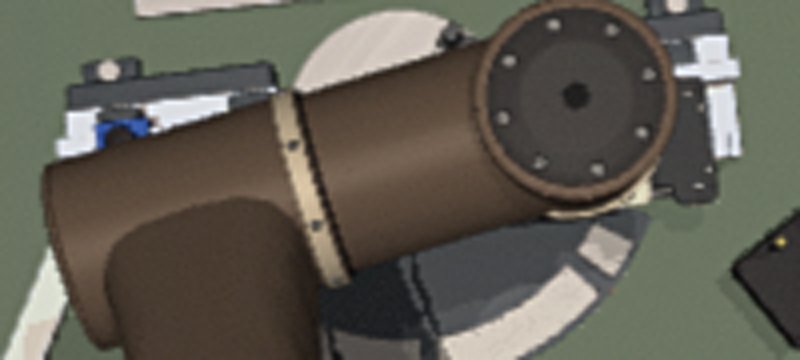

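The arm hides the guide from above, so I'll carry on by force.

Call:
{"api": "play_rows", "payload": {
  "rows": [
    [[1, -0.002, 0, 0, 0], [1, -0.004, 0, 0, 0], [1, -0.005, 0, 0, 0], [1, -0.006, 0, 0, 0], [1, -0.006, 0, 0, 0], [1, -0.006, 0, 0, 0], [1, -0.006, 0, 0, 0], [1, -0.006, 0, 0, 0]]
  ]
}}

```text
time_s: 14.7
tcp_pos: [0.5595, -0.0476, 0.0475]
eef_rot: [180.0, -0.0, -174.7]
contact_force: [-0.1, -0.1, -0.5]
gripper_width: 0.0002
gripper_force: 0.0
```

```bash
python3 - <<'E'
from geo import *
s=r.get_state();print(M(s["tcp_pos"]),s["contact_force"])
i=r.camera_info("wrist");im=r.capture("wrist")[:,:,::-1];cv2.imwrite("pics/w4.png",im)
for p in((-40,-160),(-40,-100),(-40,0),(-40,60),(-51,0)):print(p,proj(i,[*W(*p),.065]).round())
E
```

```text
[ -44.2 -100.2] [-0.14835121 -0.10068362 -0.47728236]
(-40, -160) [193. 292.]
(-40, -100) [324. 292.]
(-40, 0) [543. 292.]
(-40, 60) [674. 292.]
(-51, 0) [546. 269.]
```

View pics/w4.png

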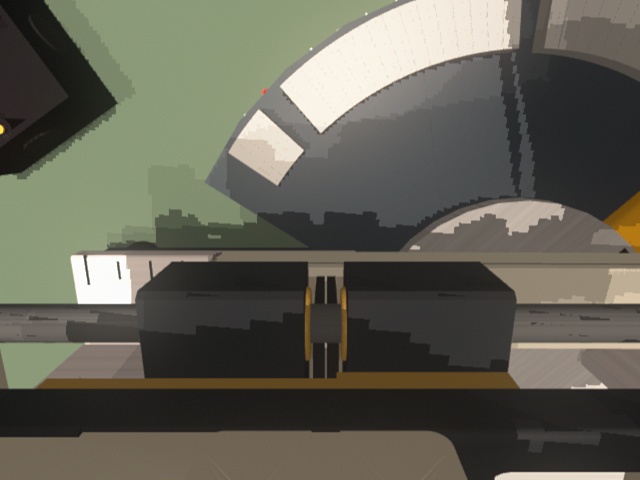

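The view shows the trunking's front face still at row ~263, so it hasn't moved. The closed tips are passing above it, which means they are at least 18 mm higher than the TCP reading. I'll back off, go 15 mm lower and push again.

Call:
{"api": "play_rows", "payload": {
  "rows": [
    [[1, 0.05, 0, 0, 0], [1, 0.07, 0, 0, 0], [1, 0.07, 0, 0.015, 0], [1, 0.07, 0, 0.029, 0], [1, 0.05, 0, 0.029, 0], [1, 0.035, 0, 0.029, 0], [1, 0.03, 0, 0.029, 0], [1, 0.025, 0, 0.029, 0]]
  ]
}}

```text
time_s: 15.42
tcp_pos: [0.5484, -0.0486, 0.0328]
eef_rot: [-180.0, 0.0, -174.7]
contact_force: [0.1, -0.2, 0.2]
gripper_width: 0.0004
gripper_force: 0.0
```

Call:
{"api": "play_rows", "payload": {
  "rows": [
    [[1, -0.002, 0, 0, 0], [1, -0.004, 0, 0, 0], [1, -0.006, 0, 0, 0], [1, -0.008, 0, 0, 0], [1, -0.01, 0, 0, 0], [1, -0.012, 0, 0, 0], [1, -0.012, 0, 0, 0], [1, -0.012, 0, 0, 0]]
  ]
}}

```text
time_s: 16.08
tcp_pos: [0.553, -0.0482, 0.033]
eef_rot: [180.0, 0.0, -174.7]
contact_force: [0.2, -0.1, -0.7]
gripper_width: 0.0008
gripper_force: 0.0
```

```bash
python3 - <<'E'
from geo import *
s=r.get_state();print(M(s["tcp_pos"]),s["tcp_pos"][2],s["contact_force"])
i=r.camera_info("wrist");im=r.capture("wrist")[:,:,::-1];cv2.imwrite("pics/w5.png",im)
g=cv2.cvtColor(im,cv2.COLOR_BGR2GRAY)
for u in (225,255,560,600):print(u,g[225:310,u].tolist())
print([ (x,proj(i,[*W(x,-20),.065]).round(1)[1],proj(i,[*W(x,-20),.04]).round(1)[1]) for x in(-52,-46,-40)])
E
```

```text
[ -50.6 -100.2] 0.03301392651226524 [ 0.23679434 -0.10802912 -0.69864523]
225 [133, 132, 108, 84, 83, 82, 83, 82, 82, 82, 82, 82, 82, 82, 81, 82, 82, 81, 81, 73, 65, 67, 65, 65, 65, 65, 65, 65, 64, 65, 64, 64, 64, 64, 65, 64, 49, 33, 32, 32, 33, 32, 32, 31, 33, 32, 32, 32, 31, 30, 29, 28, 27, 28, 30, 29, 28, 29, 27, 28, 28, 29, 31, 30, 29, 32, 42, 46, 47, 46, 45, 46, 46, 45, 47, 50, 51, 51, 51, 53, 52, 52, 50, 51, 51]
255 [49, 48, 48, 48, 48, 47, 48, 47, 55, 64, 66, 66, 66, 67, 66, 65, 65, 65, 65, 65, 64, 65, 65, 64, 65, 65, 65, 63, 64, 64, 63, 65, 63, 64, 64, 63, 49, 32, 31, 32, 31, 32, 31, 32, 30, 30, 32, 30, 30, 29, 28, 31, 30, 30, 29, 29, 31, 29, 28, 26, 27, 27, 29, 30, 30, 30, 41, 46, 45, 45, 45, 45, 45, 46, 46, 50, 52, 52, 51, 51, 51, 51, 52, 51, 52]
560 [97, 96, 95, 96, 96, 97, 98, 98, 97, 97, 96, 94, 94, 94, 96, 98, 99, 99, 98, 99, 99, 98, 97, 96, 95, 97, 95, 96, 96, 96, 96, 97, 97, 97, 96, 97, 96, 97, 96, 99, 100, 101, 101, 101, 99, 97, 95, 94, 97, 107, 112, 112, 112, 111, 112, 112, 111, 112, 113, 111, 112, 111, 93, 80, 101, 111, 113, 112, 119, 131, 135, 135, 135, 135, 135, 135, 136, 135, 106, 65, 54, 58, 63, 67, 73]
600 [40, 39, 39, 40, 39, 48, 79, 98, 100, 101, 101, 99, 96, 96, 94, 93, 94, 95, 95, 95, 96, 95, 96, 97, 96, 97, 97, 97, 95, 95, 96, 96, 98, 101, 101, 111, 118, 120, 121, 109, 99, 98, 98, 99, 98, 96, 96, 95, 99, 107, 112, 112, 111, 112, 112, 112, 112, 112, 113, 112, 113, 111, 99, 79, 96, 112, 112, 113, 116, 129, 136, 136, 137, 136, 136, 136, 137, 135, 106, 63, 53, 55, 54, 62, 71]
[(-52, np.float64(292.6), np.float64(272.8)), (-46, np.float64(305.8), np.float64(284.6)), (-40, np.float64(318.9), np.float64(296.2))]
```

The trunking is still at x≈−51.5, so the closed tips are over 30 mm above the reported TCP. I'll lower another 12 mm.

Call:
{"api": "play_rows", "payload": {
  "rows": [
    [[1, 0.04, 0, 0, 0], [1, 0.06, 0, 0, 0], [1, 0.06, 0, 0.012, 0], [1, 0.06, 0, 0.024, 0], [1, 0.04, 0, 0.024, 0], [1, 0.03, 0, 0.024, 0], [1, 0.024, 0, 0.024, 0], [1, 0.02, 0, 0.024, 0]]
  ]
}}

```text
time_s: 16.8
tcp_pos: [0.5441, -0.049, 0.0207]
eef_rot: [-180.0, -0.0, -174.7]
contact_force: [-1.5, -0.2, 1.1]
gripper_width: 0.0001
gripper_force: 0.4
```

Call:
{"api": "play_rows", "payload": {
  "rows": [
    [[1, -0.003, 0, 0, 0], [1, -0.006, 0, 0, 0], [1, -0.009, 0, 0, 0], [1, -0.012, 0, 0, 0], [1, -0.014, 0, 0, 0], [1, -0.016, 0, 0, 0], [1, -0.016, 0, 0, 0], [1, -0.016, 0, 0, 0]]
  ]
}}

```text
time_s: 17.47
tcp_pos: [0.5509, -0.0483, 0.021]
eef_rot: [180.0, -0.0, -174.7]
contact_force: [-1.4, 0.5, -0.0]
gripper_width: 0.0005
gripper_force: 0.6
```

```bash
cat > front.py <<'E'
from geo import *
s=r.get_state();print(M(s["tcp_pos"]),s["tcp_pos"][2],s["contact_force"])
i=r.camera_info("wrist");im=r.capture("wrist")[:,:,::-1]
g=cv2.cvtColor(im,cv2.COLOR_BGR2GRAY)
if __name__=="__main__":
    for u in (545,575,605):print(u,g[240:320,u].tolist())
    print([ (x,proj(i,[*W(x,-20),.065]).round(1)[1],proj(i,[*W(x,-20),.04]).round(1)[1]) for x in(-52,-46,-40)])
E
python3 front.py
```

```text
[ -52.7 -100.1] 0.020992516076891003 [-1.37066641  0.53685207 -0.04321932]
545 [93, 94, 95, 96, 97, 98, 98, 98, 98, 97, 98, 96, 96, 96, 95, 94, 96, 97, 98, 96, 96, 97, 96, 97, 97, 96, 97, 97, 97, 97, 95, 94, 94, 94, 95, 97, 98, 99, 99, 98, 99, 98, 98, 97, 95, 95, 94, 96, 95, 95, 95, 95, 96, 96, 97, 96, 98, 96, 96, 97, 98, 107, 111, 89, 58, 53, 56, 59, 64, 71, 74, 65, 58, 79, 90, 91, 89, 90, 94, 94]
575 [95, 96, 96, 96, 96, 96, 95, 94, 94, 94, 96, 96, 97, 98, 98, 98, 97, 98, 97, 96, 95, 94, 94, 94, 95, 95, 95, 95, 95, 95, 95, 96, 95, 95, 96, 97, 97, 98, 99, 100, 100, 98, 97, 95, 95, 93, 95, 95, 94, 96, 96, 96, 96, 97, 97, 98, 98, 96, 95, 95, 102, 109, 112, 88, 59, 52, 58, 61, 65, 72, 76, 78, 82, 87, 76, 78, 88, 91, 96, 95]
605 [95, 95, 94, 94, 94, 94, 94, 94, 93, 93, 93, 94, 97, 97, 98, 99, 99, 98, 95, 94, 93, 92, 93, 94, 95, 95, 95, 95, 95, 96, 97, 96, 97, 96, 95, 94, 95, 95, 95, 95, 96, 95, 94, 95, 95, 97, 97, 97, 97, 96, 96, 97, 96, 95, 95, 95, 96, 95, 94, 99, 107, 112, 112, 88, 59, 53, 55, 60, 65, 71, 76, 78, 82, 88, 92, 91, 89, 74, 59, 60]
[(-52, np.float64(309.3), np.float64(286.1)), (-46, np.float64(323.3), np.float64(298.5)), (-40, np.float64(337.0), np.float64(310.7))]
```

Now it moves (front at x≈−45). Pushing on to the fence.

Call:
{"api": "play_rows", "payload": {
  "rows": [
    [[1, -0.002, 0, 0, 0], [1, -0.004, 0, 0, 0], [1, -0.006, 0, 0, 0], [1, -0.008, 0, 0, 0], [1, -0.009, 0, 0, 0], [1, -0.01, 0, 0, 0], [1, -0.011, 0, 0, 0], [1, -0.011, 0, 0, 0]]
  ]
}}

```text
time_s: 18.18
tcp_pos: [0.5528, -0.0485, 0.0204]
eef_rot: [-180.0, -0.4, -174.8]
contact_force: [-11.8, 1.5, 8.1]
gripper_width: 0.0007
gripper_force: 5.8
```

```bash
sed -i 's/240:320,u/285:325,u/' front.py; python3 front.py
```

```text
[ -50.9 -100.5] 0.020405858503957527 [-11.83138158   1.53223827   8.09371397]
545 [94, 95, 95, 94, 95, 95, 96, 96, 97, 96, 96, 94, 96, 97, 98, 99, 100, 98, 80, 57, 53, 52, 53, 60, 70, 75, 78, 81, 87, 90, 89, 88, 90, 93, 93, 93, 97, 100, 100, 97]
575 [94, 96, 96, 95, 95, 96, 97, 97, 97, 97, 96, 95, 94, 94, 94, 95, 96, 95, 77, 56, 53, 55, 60, 65, 70, 64, 56, 58, 79, 91, 89, 88, 91, 95, 95, 94, 96, 100, 101, 98]
605 [97, 96, 97, 97, 96, 96, 95, 93, 94, 94, 94, 94, 93, 95, 96, 97, 97, 96, 79, 56, 52, 55, 59, 64, 71, 76, 78, 83, 86, 75, 77, 89, 91, 94, 95, 94, 97, 100, 101, 99]
[(-52, np.float64(304.8), np.float64(282.4)), (-46, np.float64(318.9), np.float64(294.9)), (-40, np.float64(332.9), np.float64(307.2))]
```

Contact reached at 12 N, and the front edge is straight: flush with the fence. Next I go round to the cap end.

Call:
{"api": "play_rows", "payload": {
  "rows": [
    [[1, 0.04, 0, 0, 0], [1, 0.04, 0, -0.06, 0], [1, 0.04, 0, -0.14, 0], [1, 0.0, -0.05, -0.18, 0], [1, -0.05, -0.11, -0.18, 0], [1, -0.05, -0.17, -0.18, 0], [1, -0.05, -0.2, -0.18, 0], [1, -0.05, -0.2, -0.18, 0]]
  ]
}}

```text
time_s: 18.9
tcp_pos: [0.5914, -0.1479, 0.1109]
eef_rot: [-180.0, 0.0, -174.9]
contact_force: [-0.1, -0.2, -0.1]
gripper_width: -0.0
gripper_force: 0.0
```

```bash
python3 - <<'E'
from geo import *
s=r.get_state();print(M(s["tcp_pos"]),s["tcp_pos"][2],toolshift(s,[*W(-21,-200),.022])*2)
E
```

```text
[ -21.5 -203. ] 0.11086081125079458 [-0.00087578  0.00605712  0.17771895]
```

Call:
{"api": "play_rows", "payload": {
  "rows": [
    [[1, 0, 0, 0.06, 0], [1, 0, 0, 0.12, 0], [1, 0, 0, 0.15, 0], [1, 0, 0, 0.16, 0], [1, 0, 0, 0.168, 0], [1, 0, 0, 0.173, 0], [1, 0, 0, 0.173, 0], [1, 0, 0.01, 0.173, 0]]
  ]
}}

```text
time_s: 19.57
tcp_pos: [0.5911, -0.1403, 0.0255]
eef_rot: [-180.0, 0.1, -174.7]
contact_force: [-0.5, -0.8, -0.2]
gripper_width: -0.0
gripper_force: 0.0
```

Call:
{"api": "play_rows", "payload": {
  "rows": [
    [[1, 0, 0.01, 0, 0], [1, 0, 0.02, 0, 0], [1, 0, 0.03, 0, 0], [1, 0, 0.04, 0, 0], [1, 0, 0.05, 0, 0], [1, 0, 0.06, 0, 0], [1, 0, 0.07, 0, 0], [1, 0, 0.08, 0, 0]]
  ]
}}

```text
time_s: 20.23
tcp_pos: [0.5866, -0.0999, 0.0247]
eef_rot: [-180.0, 0.0, -174.7]
contact_force: [-0.3, -0.9, 1.3]
gripper_width: 0.0005
gripper_force: 0.8
```

```bash
python3 - <<'E'
from geo import *
s=r.get_state();print(M(s["tcp_pos"]),s["tcp_pos"],s["contact_force"])
P=r.camera_info("side");im=r.capture("side")[:,:,::-1];cv2.imwrite("pics/s6.png",im)
for p in((-40,67),(0,67),(-40,166)):print(p,proj(P,[*W(*p),.065]).round(1))
E
```

```text
[ -21.9 -154.8] [ 0.58660945 -0.09990818  0.02466315] [-0.2936568 -0.9145236  1.2670024]
(-40, 67) [296.8 275.4]
(0, 67) [279.1 271.2]
(-40, 166) [281.5 310.4]
```

Call:
{"api": "play_rows", "payload": {
  "rows": [
    [[1, 0, 0.01, 0, 0], [1, 0, 0.02, 0, 0], [1, 0, 0.03, 0, 0], [1, 0, 0.04, 0, 0], [1, 0, 0.05, 0, 0], [1, 0, 0.06, 0, 0], [1, 0, 0.07, 0, 0], [1, 0, 0.08, 0, 0]]
  ]
}}

```text
time_s: 20.95
tcp_pos: [0.5828, -0.0599, 0.0245]
eef_rot: [180.0, 0.0, -174.7]
contact_force: [0.1, -2.3, 1.2]
gripper_width: 0.0
gripper_force: 0.6
```

```bash
python3 - <<'E'
from geo import *
s=r.get_state();print(M(s["tcp_pos"]),s["tcp_pos"],s["contact_force"])
P=r.camera_info("side");im=r.capture("side")[:,:,::-1];cv2.imwrite("pics/s7.png",im)
d=np.abs(im.astype(int)-cv2.imread("pics/s6.png")).max(2)
m=(d>25);m[:, :200]=0;m[:240]=0;m[330:]=0
n,l,st,c=cv2.connectedComponentsWithStats(m.astype(np.uint8))
for k in range(1,n):
    if st[k][4]>12:print(st[k],c[k].round(1))
for y in(66,100,110,120,130,140):print(y,proj(P,[*W(-20,y),.065]).round(1))
E
```

```text
[ -22.1 -114.6] [ 0.58278924 -0.05994742  0.02448137] [ 0.10484763 -2.25653865  1.21624111]
[256 240  15  33 147] [263.5 256.6]
[288 241  18  15 174] [297.2 247.8]
[ 307  240  133   41 1128] [360.4 266.8]
[538 240  12  35 285] [543.8 254.6]
[557 240  17  78 527] [565.1 276.3]
[620 240  12  12  88] [625.6 244.2]
[621 251  13  65 465] [627.8 281.6]
[260 257  45  53 896] [282.2 289. ]
[306 275   4   4  13] [307.4 276.4]
[254 280   5   6  21] [256.1 282.6]
[433 281  13  49 181] [437.7 310.6]
[298 282  23  23 205] [310.2 293.2]
[254 287   6  10  41] [256.7 292.1]
[512 287   5  17  52] [514.2 294.1]
[329 293  28  18 283] [342.8 301.5]
[350 304  37  26 385] [370.1 313.8]
[548 306   8  12  53] [551.6 311.7]
[625 327  10   3  17] [629.1 328.2]
66 [288.1 272.9]
100 [282.9 284.5]
110 [281.3 287.9]
120 [279.7 291.4]
130 [278.1 295. ]
140 [276.5 298.6]
```

Call:
{"api": "play_rows", "payload": {
  "rows": [
    [[1, 0, 0.01, 0, 0], [1, 0, 0.02, 0, 0], [1, 0, 0.03, 0, 0], [1, 0, 0.038, 0, 0], [1, 0, 0.046, 0, 0], [1, 0, 0.054, 0, 0], [1, 0, 0.06, 0, 0], [1, 0, 0.066, 0, 0]]
  ]
}}

```text
time_s: 21.67
tcp_pos: [0.5797, -0.0273, 0.0244]
eef_rot: [180.0, -0.0, -174.7]
contact_force: [-1.2, -1.2, 0.2]
gripper_width: 0.0
gripper_force: 0.3
```

Call:
{"api": "play_rows", "payload": {
  "rows": [
    [[1, 0, 0.002, 0, 0], [1, 0, 0.004, 0, 0], [1, 0, 0.006, 0, 0], [1, 0, 0.008, 0, 0], [1, 0, 0.009, 0, 0], [1, 0, 0.01, 0, 0], [1, 0, 0.011, 0, 0], [1, 0, 0.012, 0, 0]]
  ]
}}

```text
time_s: 22.33
tcp_pos: [0.5792, -0.0217, 0.0245]
eef_rot: [-180.0, -0.0, -174.7]
contact_force: [0.7, -0.9, 0.8]
gripper_width: 0.0007
gripper_force: 0.2
```

```bash
python3 - <<'E'
from geo import *
s=r.get_state();print(M(s["tcp_pos"]),s["tcp_pos"][2],s["contact_force"])
E
```

```text
[-22.2 -76.2] 0.024464141156854573 [ 0.71547663 -0.86618508  0.75217809]
```

Still sliding freely; continuing in small steps until it meets the stop.

Call:
{"api": "play_rows", "payload": {
  "rows": [
    [[1, 0, 0.001, 0, 0], [1, 0, 0.002, 0, 0], [1, 0, 0.003, 0, 0], [1, 0, 0.004, 0, 0], [1, 0, 0.005, 0, 0], [1, 0, 0.006, 0, 0], [1, 0, 0.007, 0, 0], [1, 0, 0.008, 0, 0]]
  ]
}}

```text
time_s: 23.0
tcp_pos: [0.5788, -0.0176, 0.0245]
eef_rot: [180.0, 0.0, -174.7]
contact_force: [0.6, 0.1, -0.7]
gripper_width: 0.0006
gripper_force: 0.2
```

Call:
{"api": "play_rows", "payload": {
  "rows": [
    [[1, 0, 0.001, 0, 0], [1, 0, 0.002, 0, 0], [1, 0, 0.003, 0, 0], [1, 0, 0.004, 0, 0], [1, 0, 0.005, 0, 0], [1, 0, 0.006, 0, 0], [1, 0, 0.006, 0, 0], [1, 0, 0.006, 0, 0]]
  ]
}}

```text
time_s: 23.67
tcp_pos: [0.5784, -0.0158, 0.0245]
eef_rot: [-179.9, -0.0, -174.7]
contact_force: [1.9, -7.0, -0.3]
gripper_width: 0.0005
gripper_force: 3.3
```

Contact with the stop at 7 N, with TCP y≈−70 as expected. I'll back off and look.

Call:
{"api": "play_rows", "payload": {
  "rows": [
    [[1, 0, -0.02, 0, 0], [1, 0, -0.06, 0, 0], [1, 0, -0.06, -0.08, 0], [1, 0, -0.06, -0.16, 0], [1, 0, -0.06, -0.24, 0], [1, 0.05, 0.02, -0.32, 0], [1, 0.1, 0.08, -0.4, 0], [1, 0.14, 0.14, -0.48, 0]]
  ]
}}

```text
time_s: 24.33
tcp_pos: [0.522, 0.0246, 0.2319]
eef_rot: [180.0, -0.0, -174.8]
contact_force: [1.4, 1.6, -0.9]
gripper_width: 0.0007
gripper_force: 0.0
```

Call:
{"api": "play_rows", "payload": {
  "rows": [
    [[1, 0.02, 0.07, -0.07, 0], [1, 0.02, 0.14, -0.14, 0], [1, 0.02, 0.2, -0.17, 0], [1, 0.02, 0.2, -0.17, 0], [1, 0.02, 0.2, -0.17, 0], [1, 0.02, 0.2, -0.17, 0], [1, 0.02, 0.2, -0.17, 0], [1, 0.02, 0.2, -0.17, 0]]
  ]
}}

```text
time_s: 25.0
tcp_pos: [0.5037, 0.1219, 0.3147]
eef_rot: [-180.0, -0.1, -174.8]
contact_force: [-0.2, -0.2, 0.3]
gripper_width: 0.0005
gripper_force: 0.0
```

```bash
python3 - <<'E'
from geo import *
s=r.get_state();print(s["tcp_pos"],M(s["tcp_pos"]))
i=r.camera_info("wrist");im=r.capture("wrist")[:,:,::-1];cv2.imwrite("pics/w8.png",im);pickle.dump(i,open("w8.pkl","wb"))
for p in((-50,-230,.04),(-50,230,.04),(0,230,.04),(-40,166,.065),(0,-53.5,.065)):print(p,proj(i,[*W(*p[:2]),p[2]]).round(1))
a=proj(i,[*W(-60,-80),.04]);b=proj(i,[*W(20,240),.04]);print(a,b)
x0,y0=int(max(a[0],0)),int(a[1]);c=im[y0-15:int(b[1])+10,x0:int(min(b[0]+10,640))]
print(x0,y0-15,c.shape);k=min(800/c.shape[1],3);cv2.imwrite("pics/w8c.png",cv2.resize(c,None,fx=k,fy=k,interpolation=cv2.INTER_CUBIC));print(k)
E
```

```text
[0.50370226 0.12191739 0.31471323] [-84.2  73.7]
(-50, -230, 0.04) [ 63.6 221.8]
(-50, 230, 0.04) [459.2 221.5]
(0, 230, 0.04) [455.9 262.5]
(-40, 166, 0.065) [407.9 235.1]
(0, -53.5, 0.065) [212.6 269.5]
[191.90973847 213.23778871] [462.91977608 278.33739794]
191 198 (90, 281, 3)
2.8469750889679717
```

View pics/w8c.png

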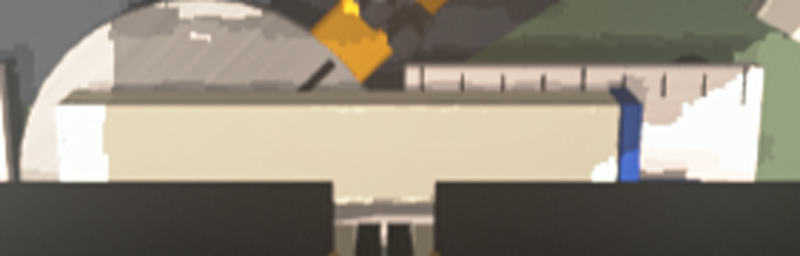

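The crop shows the trunking's open end touching the blue stop at x≈617, and its front edge level at row 103 at both ends. A quick numeric check of the edge follows.

```bash
python3 - <<'E'
from geo import *
i=pickle.load(open("w8.pkl","rb"));g=cv2.cvtColor(cv2.imread("pics/w8.png"),cv2.COLOR_BGR2GRAY).astype(float)
pts=[]
for u in range(235,402,4):
    d=np.diff(cv2.GaussianBlur(g,(1,3),0)[226:244,u]);k=d.argmax();w=d[max(k-1,0):k+2].clip(0)
    pts.append(M(onz(i,(u,226.5+k-1*(k>0)+(w*np.arange(len(w))).sum()/w.sum()),.065)))
pts=np.array(pts);f=np.polyfit(pts[:,1],pts[:,0],1);print(f,np.polyval(f,56),np.std(pts[:,0]-np.polyval(f,pts[:,1])))
P=r.camera_info("side");im=r.capture("side")[:,:,::-1];h=cv2.cvtColor(im.copy(),cv2.COLOR_BGR2HSV).astype(int)
m=((h[...,0]<8)|(h[...,0]>172))&(h[...,1]>150)&(h[...,2]>80);m[:270]=0;m[310:]=0;m[:,:300]=0;m[:,345:]=0
ys,xs=np.nonzero(m);print(xs.min(),xs.max(),ys.min(),ys.max(),ys.mean());print(r.get_state()["contact_force"])
E
```

```text
[ 9.40375744e-04 -4.07778784e+01] -40.72521736896688 0.04651228497159114
316 331 281 304 291.8969957081545
[-0.80351991 -0.87072916  0.15549451]
```

```bash
python3 -c "
from plant import r
print(r.close_job())"
```

```text
the job is handed in; nothing more can be done
None
```

I handed the job in at about 25 s: the arm is locked in the left 45° notch with the pin home, and the trunking is flush on the fence (about 0.7 mm off, within calibration error) and touching the blue stop; the hand-in gave no verdict.

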